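Put the loose bearing away in the parts drawer

TASK

Put the loose ball bearing on the bench away: pull the red-fronted drawer well open, lay the bearing flat on the drawer floor in the compartment that already holds a bearing like it (not in the one with the brass bush), and push the drawer fully shut again. Set the bearing down rather than dropping it, leave the blue-fronted drawer shut, and leave the brass nut, the oil bottle, the wire spool and the carton and tin on top of the drawer units where they stand.

Things in the scene. Friction and masses are not known exactly. Their poses are not given: they have to be found in the camera images.
- bearing: the loose ball bearing, lying flat on the bench, to the left or the right: a steel ring with a black seal, 40 mm outer diameter, 12 mm high; origin at the centre of its underside, z its axis; its centre hole is only 17 mm and looks dark, grip it by the outer rim
- stock_bearing: an identical bearing (40 mm diameter, 12 mm high) lying flat in one of the red drawer's two compartments; out of sight while the drawer is shut; origin at the centre of its underside
- bush: a flanged brass bush, flange 34 mm diameter, 24 mm high, standing in the other compartment of the red drawer; origin at the centre of its underside
- red_unit: the flat grey steel drawer unit with the red drawer front and a red stripe across the front edge of its top, fixed to the bench, 200 mm deep (x) by 230 mm wide (y) by 80 mm high; origin at the centre of its underside; its front faces its own -x, towards the robot, and the drawer slides out along its own -x. A carton stands on the rear half of its top
- red_drawer_handle (a point): the middle of the red drawer's handle: a horizontal steel bar of 11 mm diameter, 110 mm long along the drawer's y, its axis 35 mm in front of the red front face and 44 mm above the bench, with two stays 47 mm either side of the middle; axes parallel to the unit's; moves with the drawer
- red_drawer_floor (a point): centre of the red drawer's inner floor, 22 mm above the bench; axes as the unit's, moves with the drawer. Inside: x -77 to 77 mm, y -94 to 94 mm; a divider 6 mm thick, 30 mm high at y = 0 runs front to back and parts it into a left (+y) and a right (-y) compartment, each 91 mm wide. Walls stand 36 mm above the floor; the red front (outer face at x = -98 mm) 46 mm
- red_drawer (a joint): how far the red drawer is pulled out, m: 0 = fully shut, 0.13 = at its stop; may start slightly ajar. It slides with light friction and stays where it is left. When it is open by q, the part of the drawer with x below q - 0.083 m in its floor point's frame stands clear of the unit
- blue_drawer (a joint): the same for the blue-fronted drawer of the twin unit beside it; leave it
- blue_unit: the twin unit with the blue drawer front and stripe, same size and origin as the red one, beside it; a flat tin stands on the rear half of its top
- hex_nut: a bystander on the other side of the bench from the bearing: a brass hexagon nut 40 mm over the corners, 19 mm high; origin at the centre of its underside
- oil_bottle: a bystander: green oil bottle, 52 mm diameter, 150 mm high, standing left of the units; origin at the centre of its underside
- wire_spool: a bystander: copper-coloured spool, 70 mm diameter, 50 mm high, standing right of the units; origin at the centre of its underside
- carton: a bystander: brown cardboard box 70 x 120 x 50 mm (x, y, z) on the red unit; origin at the centre of its underside
- rag_tin: a bystander: flat aluminium tin 60 x 90 x 35 mm (x, y, z) on the blue unit; origin at the centre of its underside
Not all that is in view belongs to the job. Leave any turquoise look-alike of the bearing alone.

How it is judged:
On the way, in this order (a step that is already met when the one before it is completed fails the run):
1. the red drawer is pulled well open (at least 80 mm) (value of joint red_drawer above 0.08 m), for 0.2 s.
2. the bearing lies flat on the red drawer's floor, released, in the compartment that holds the other bearing (((y of each of bearing, stock_bearing in the frame of red_drawer_floor above 0.012 m and y of bush in the frame of red_drawer_floor below -0.012 m) or (y of each of bearing, stock_bearing in the frame of red_drawer_floor below -0.012 m and y of bush in the frame of red_drawer_floor above 0.012 m)) and z of bearing in the frame of red_drawer_floor between -0.004 and 0.006 m and x of bearing in the frame of red_drawer_floor between -0.075 and 0.075 m and y of bearing in the frame of red_drawer_floor between -0.095 and 0.095 m and angle between the z axis of bearing and the z axis of red_drawer_floor, either way round below 0.15 rad and contact force between the fingers and bearing below 0.1 N and linear speed of bearing below 0.03 m/s), for 0.2 s.
At the end, for the whole second after the job is handed in: the red drawer is shut (within 6 mm) with the bearing inside, lying flat on the drawer floor (within 6 mm and 0.15 rad), at rest and released, in the same compartment as the other bearing; the bush is still in the other compartment; the blue drawer is still shut (within 20 mm) (all of step 2 and z of stock_bearing in the frame of red_drawer_floor between -0.005 and 0.025 m and z of bush in the frame of red_drawer_floor between -0.005 and 0.025 m and value of joint red_drawer below 0.006 m and value of joint blue_drawer below 0.02 m); the robot touches nothing.
It fails at once if the blue drawer is pulled open by more than 20 mm (value of joint blue_drawer above 0.02 m).
It fails at once if the bearing is dropped (moves faster than 0.7 m/s out of the fingers) (contact force between the fingers and bearing below 0.1 N and linear speed of bearing above 0.7 m/s).
It fails at once if a bystander (hex nut, oil bottle, wire spool, carton, tin) is moved more than 30 mm (distance of any of hex_nut, oil_bottle, wire_spool, carton, rag_tin from where it was at the start of the episode above 0.03 m).
It also fails if it takes over 72 s, if anything falls off the work surface, if the arm or the gripper's body presses on something with over 40 N, if the wrist force passes 120 N, or if a joint passes its speed limit or range.

ROBOT

A 6-joint arm with a two-finger parallel gripper is mounted at the origin on the work surface. World frame = base frame: x ahead of the robot, y to its left, z up, the work surface at z = 0. Lengths are in m, angles in rad, forces in N, time in s.
With the tool pointing down it reaches from about 0.225 to 0.875 m from the base axis. Payload 3.4 kg.
Tool frame: the origin (TCP) lies where the fingers leave the gripper's body, on its centre line; the fingertips stand 73 mm ahead of it and the grasp point (between the pads) lies 54 mm ahead of it (manip.grip_point_offset is the distance from the TCP to the grasp point, in m); z points along the fingers, y is the line along which they close (so a half turn about z gives the same grasp; the last joint's range is limited). The gripper opens to 85 mm and grips with 20 to 120 N. Pads are 22 mm wide; open, the fingers measure 114 mm over their backs; the gripper's body (76 mm by 85 mm) begins 54 mm behind the grasp point. The pads swing forward as they close: fully open they stand 13 mm farther back than shut.
Start: joints at [-1.396, 0.276, 1.505, -0, 1.361, -0.121], TCP at [0.168, -0.55, 0.304] pointing down, gripper open.
Joint ranges: [-2.89, 2.89], [-0.75, 2.08], [0.22, 2.7], [-1.18, 4.32], [0.11, 2.71], [-2.7, 2.7]. Speed limits (rad/s): [2.57, 2.57, 3.14, 3.14, 3.14, 3.14].

INTERFACE

Orientations are given as a unit quaternion [w, x, y, z].
In Python, from rig import sensors, cams, manip, spotter gives the robot as it stands.
- The arm moves only by the tool drive_tool, never from a script. Its argument "targets" is a list of rows, each a list of 4 numbers: the shift along the world's x, y, z in m, then the turn about the world's z in degrees. In form: [[dx, dy, dz, spin], ...]. A call has exactly 5 rows; each row shifts and turns the commanded pose from where the row before left it; what a row does not reach is not made up. A row lasts 1/8 s, in which the tool goes at most 62.5 mm and 10.7 degrees, less where a joint would pass 70% of its speed; a pose out of reach is approached as far as the arm can. A call is refused whole if a number of a shift passes 0.0625 or a number of a turn 10.7, either way. A call with a gripper value outside its range is refused whole. "jaw" is the finger opening in m, from 0 to 0.0854, set as the call begins (left out, the last holds). The fingers move at their own pace and stop on an object; "force" is the grip in N (left out, the last holds). Time passes only in rows, so rows that do not move let the fingers close, or fill a call up. It gives the time, the measured TCP pose, the force and the opening at its end, in the units of the state.
- sensors.get_state(): the state, without advancing time (a new reading comes with each control period).
- cams.get_image(name): name is "scene" or "top"; returns a dict with "color" (400x640x3 uint8, red, green, blue), "intrinsics" (3x3 intrinsics, pixels), "D" ([k1, k2, p1, p2, k3] as OpenCV has them; the pictures are not rectified), "R" (3x3) and "t" (3): a world point X has camera coordinates R X + t. Camera axes: x right, y down, z forward; pixel columns grow to the right and rows downward; lengths in m; the calibration is good to about 2 mm. A picture is of the moment at which its call begins. There is no depth.
- manip.sign_off(): hands the job in, once; it reports no verdict.
Trained networks look in the newest picture that a camera, given by its name, has taken for a name from the list of things; names that differ only in an ending like _2 or _b are one class to them, and where a whole thing is asked for, a point or a joint stands for the part that bears it (a point fixed in the world has none). Each returns a list of dicts, best first, with "score" (0 to 1); they miss things now and then, are a little off and sometimes report something else, mostly with a low value. They report only what shows in the picture. A call takes as long as a camera call. They do not tell look-alikes from the thing itself.
- spotter.find_in(query, camera): "point" ([x, y, z] in m, in world coordinates, good to about 4 mm: the middle of the surface that is visible of it).
- spotter.landmark_of(query, camera): "point" ([x, y, z] in m, in world coordinates, good to about 4 mm: a listed point, or the origin of a listed thing).
The state is a dict: "clock": time; "qpos": joint angles; "qd": joint speeds; "effort": joint torques, N m; "position": TCP position; "ee_rot": TCP orientation; "contact_force": force on the tool from outside, world axes, zero at the start; "moment": the same for the moment, N m; "width": finger opening in m.
Only numpy, scipy, OpenCV 4.12 (cv2) and the standard library are available. Lean on these libraries where they do the work, as an engineer would, in place of code of your own. Each camera call takes 0.05 s, during which the arm holds its last target. There are 200 camera calls.

## Working session

There is one attempt and no reset: what is moved stays moved. The work goes in short steps, Python scripts to look and compute and a tool call to move; the robot and the scene stay as the last step left them, time stands still between calls to the robot, and variables do not carry over. Pictures are saved under pics/ and viewed, on a budget of 10 in all, crops included, one or two more only if the job needs it, and the job is handed in when it is done.

Besides the shell and the picture viewer there is one more tool, called after "Emit:" by a JSON object that holds its "fn" and its "kwargs". drive_tool: Moves the arm, as the interface text tells. Its arguments: {"type":"object","properties":{"targets":{"type":"array","items":{"type":"array","items":{"type":"number"}}},"jaw":{"type":"number"},"force":{"type":"number"}},"required":["targets"]}

```bash
mkdir -p pics
cat > h.py <<'E'
import numpy as np, cv2
from rig import sensors, cams, manip, spotter
def px(im,X):
    p,_=cv2.projectPoints(np.array([X],float),cv2.Rodrigues(np.array(im["R"]))[0],np.array(im["t"],float),np.array(im["intrinsics"]),np.array(im["D"]));return p.ravel().round().astype(int).tolist()
def world(im,uv,z):
    n=cv2.undistortPoints(np.array([[uv]],float),np.array(im["intrinsics"]),np.array(im["D"])).ravel()
    R=np.array(im["R"]);C=-R.T@np.array(im["t"]);d=R.T@np.array([n[0],n[1],1]);return (C+d*(z-C[2])/d[2]).round(4)
def save(im,f):cv2.imwrite(f,im["color"][...,::-1])
E
python3 - <<'E'
from h import *
ims={c:cams.get_image(c) for c in("scene","top")}
cv2.imwrite("pics/a.png",np.vstack([ims[c]["color"] for c in ims])[...,::-1][:, :])
for c in ims: save(ims[c],f"pics/{c}0.png")
for c in ims:
  for q in["bearing","red_unit","red_drawer_handle","red_drawer_floor","blue_unit","hex_nut","oil_bottle","wire_spool","carton","rag_tin"]:
    for r in spotter.landmark_of(q,c)[:3]:
      print(c,q,round(r["score"],2),np.round(r["point"],3),px(ims[c],r["point"]))
print(sensors.get_state())
E
```

```text
scene bearing 0.63 [ 0.374 -0.353  0.002] [268, 138]
scene bearing 0.61 [ 0.453 -0.452  0.001] [230, 142]
scene bearing 0.51 [ 0.458 -0.366 -0.004] [250, 153]
scene red_unit 0.79 [ 0.712 -0.161  0.   ] [253, 234]
scene red_unit 0.15 [ 0.459 -0.366 -0.004] [250, 153]
scene red_drawer_handle 0.63 [ 0.576 -0.161  0.039] [281, 192]
scene red_drawer_floor 0.71 [0.78  0.129 0.078] [334, 289]
scene blue_unit 0.83 [ 0.728  0.143 -0.   ] [349, 290]
scene hex_nut 0.44 [ 0.492  0.366 -0.   ] [467, 259]
scene oil_bottle 0.57 [ 0.676  0.397 -0.001] [455, 324]
scene wire_spool 0.58 [ 0.658 -0.393 -0.   ] [202, 189]
scene carton 0.77 [ 0.772 -0.189  0.08 ] [226, 228]
scene rag_tin 0.77 [0.784 0.128 0.079] [333, 290]
top bearing 0.81 [ 0.456 -0.453  0.002] [498, 271]
top bearing 0.63 [ 0.463 -0.37   0.003] [465, 267]
top bearing 0.54 [ 0.37  -0.356 -0.002] [461, 305]
top red_unit 0.56 [ 0.713 -0.162 -0.003] [381, 171]
top blue_unit 0.62 [0.724 0.146 0.003] [267, 163]
top hex_nut 0.59 [0.494 0.364 0.   ] [177, 246]
top oil_bottle 0.59 [ 0.675  0.396 -0.003] [174, 178]
top oil_bottle 0.16 [ 0.723  0.1
[... 188 characters left out ...]
0.9 [0.786 0.123 0.082] [273, 130]
{'clock': 1.1, 'qpos': array([-1.39600191e+00,  2.75940953e-01,  1.50485959e+00, -1.42096440e-05,
        1.36067995e+00, -1.20982541e-01]), 'qd': array([-0.00118818, -0.00142356,  0.00073743, -0.00034087, -0.00045533,
       -0.00129368]), 'effort': array([ 1.37461117e-03, -4.16666937e+01, -2.46100545e+01, -5.75558552e-04,
       -1.87888531e-04, -7.69768633e-06]), 'position': array([ 0.16761314, -0.55008641,  0.30392077]), 'ee_rot': array([ 5.62458458e-05,  9.89084196e-01,  1.47351453e-01, -5.43744973e-06]), 'contact_force': array([-0.21744551,  0.19873614, -0.78498935]), 'moment': array([0.01819407, 0.00315914, 0.01136918]), 'width': 0.08513365031114523}
```

View pics/scene0.png

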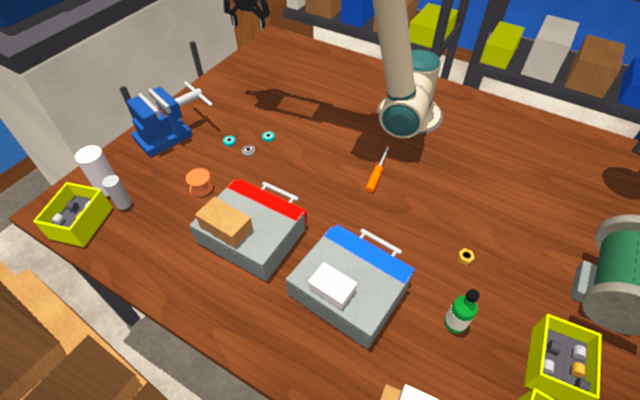

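View pics/top0.png

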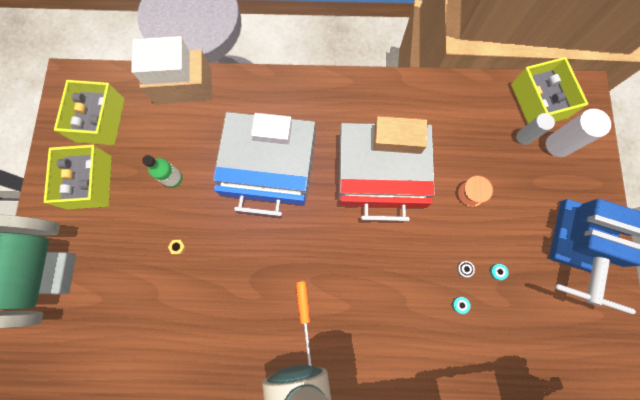

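The candidates are steel ring top (466,268) / scene (249,151), turquoise top (500,271) / scene (230,141), and turquoise top (462,305) / scene (268,136). I choose the steel ring with the black seal at (466,268). I'll check it and the handle in one close crop.

Run:
```python
from h import *
t=cams.get_image("top");s=cams.get_image("scene")
f=lambda im,x,y:cv2.resize(im["color"][y:y+80,x:x+100],None,fx=4,fy=4,interpolation=cv2.INTER_CUBIC)
a=np.hstack([f(t,420,235),f(s,210,110)]);b=np.hstack([f(t,335,160),f(s,225,160)])
v=np.vstack([a,b])[:600]
cv2.imwrite("pics/c.png",v[...,::-1])
# steel bearing: compare
for c in("top","scene"):
  for r in spotter.find_in("bearing",c)[:4]: print(c,np.round(r["point"],3),round(r["score"],2))
  for r in spotter.landmark_of("red_drawer_handle",c)[:2]: print(c,"h",np.round(r["point"],3),round(r["score"],2))
```

```text
top [ 0.368 -0.35   0.013] 0.82
top [ 0.459 -0.369  0.013] 0.68
top [ 0.456 -0.446  0.011] 0.5
top h [ 0.578 -0.165  0.045] 0.71
top h [ 0.722  0.142 -0.002] 0.23
scene [ 0.662 -0.387  0.048] 0.56
scene h [ 0.579 -0.161  0.044] 0.61
```

View pics/c.png

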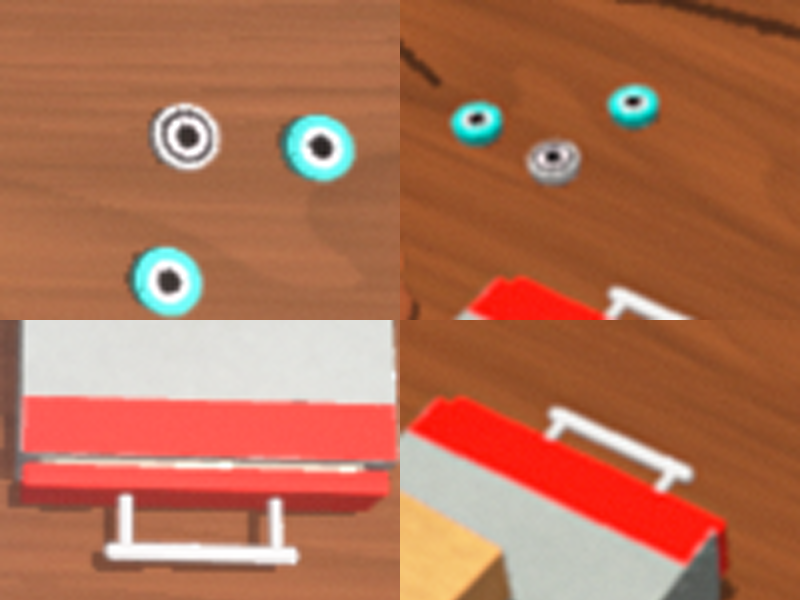

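The crop shows the steel ring at about top (466,269), distinct from the two turquoise ones. The handle bar spans top (362,217.8) to (409,218.8). The red front has a slight gap behind it.

Run:
```python
from h import *
t=cams.get_image("top");s=cams.get_image("scene")
print("bearing",world(t,(466.3,268.9),.012),world(s,(210+553/4,110+157/4),.012))
a,b=world(t,(362,217.8),.047),world(t,(409,218.8),.047);print("handle",a,b,np.degrees(np.arctan2(-(b-a)[0],-(b-a)[1])*-1))
a,b=world(s,(225+555/4,160+92/4),.047),world(s,(225+686/4,160+153/4),.047);print("handle s",a,b)
a,b=world(t,(341.25,179.25),.08),world(t,(433.75,181.25),.08);print("stripe",a,b)
for f in [(341,172.6+20),]: pass
```

```text
bearing [ 0.457  -0.3701  0.012 ] [ 0.294  -0.0924  0.012 ]
handle [ 0.5724 -0.1059  0.047 ] [ 0.5733 -0.2223  0.047 ] 0.44299977664393975
handle s [0.4297 0.0286 0.047 ] [0.4342 0.1329 0.047 ]
stripe [ 0.6607 -0.0512  0.08  ] [ 0.662  -0.2769  0.08  ]
```

Emit:
{"fn": "drive_tool", "kwargs": {"targets": [[0.04, 0.038, -0.008, 7.3], [0.04, 0.038, -0.008, 7.3], [0.04, 0.038, -0.008, 7.3], [0.04, 0.038, -0.008, 7.3], [0.04, 0.038, -0.008, 7.3]], "jaw": 0.027, "force": 30}}

```text
clock: 2.12
position: [0.3688, -0.3588, 0.2639]
ee_rot: [0.0, 0.892, 0.451, 0.0]
contact_force: [0.7, -0.7, -0.3]
width: 0.0269
```

Emit:
{"fn": "drive_tool", "kwargs": {"targets": [[0.04, 0.038, -0.008, 7.3], [0.04, 0.038, -0.008, 7.3], [0.04, 0.038, -0.008, 7.3], [0.04, 0.038, -0.008, 7.3], [0.04, 0.038, -0.008, 7.3]]}}

```text
clock: 2.75
position: [0.5689, -0.1687, 0.2238]
ee_rot: [0.0, 0.706, 0.708, 0.0]
contact_force: [0.8, -0.9, 1.1]
width: 0.0269
```

Emit:
{"fn": "drive_tool", "kwargs": {"targets": [[0.006, 0.006, -0.03, 0.3], [0, 0, -0.03, 0], [0, 0, -0.03, 0], [0, 0, -0.02, 0], [0, 0, -0.014, 0]]}}

```text
clock: 3.38
position: [0.5734, -0.164, 0.0989]
ee_rot: [-0.0, 0.706, 0.709, -0.0]
contact_force: [0.0, 0.2, -0.6]
width: 0.0271
```

Emit:
{"fn": "drive_tool", "kwargs": {"targets": [[0, 0, 0, 0], [0, 0, 0, 0], [0, 0, 0, 0], [0, 0, 0, 0], [0, 0, 0, 0]], "jaw": 0.0, "force": 25}}

```text
clock: 4.0
position: [0.5731, -0.1639, 0.0993]
ee_rot: [-0.001, 0.706, 0.709, -0.0]
contact_force: [1.3, -1.5, -16.2]
width: 0.0101
```

Emit:
{"fn": "drive_tool", "kwargs": {"targets": [[-0.015, 0, 0, 0], [-0.028, 0, 0, 0], [-0.03, 0, 0, 0], [-0.03, 0, 0, 0], [-0.018, 0, 0, 0]]}}

```text
clock: 4.62
position: [0.4502, -0.1641, 0.0993]
ee_rot: [-0.001, 0.705, 0.709, -0.001]
contact_force: [2.8, -3.6, -26.2]
width: 0.0103
```

Emit:
{"fn": "drive_tool", "kwargs": {"targets": [[0, 0, 0, 0], [0, 0, 0, 0], [0, 0, 0, 0], [0, 0, 0, 0], [0, 0, 0.01, 0]], "jaw": 0.027}}

```text
clock: 5.25
position: [0.4525, -0.1638, 0.1099]
ee_rot: [-0.001, 0.705, 0.709, -0.0]
contact_force: [-0.9, -0.1, -0.3]
width: 0.0272
```

Emit:
{"fn": "drive_tool", "kwargs": {"targets": [[0, 0, 0.03, 0], [0, 0, 0.04, 0], [0, -0.04, 0.04, 0], [0, -0.05, 0.01, 0], [0, -0.05, 0, 0]]}}

```text
clock: 5.88
position: [0.4531, -0.3055, 0.2322]
ee_rot: [0.002, 0.705, 0.709, 0.0]
contact_force: [1.2, 0.3, -0.7]
width: 0.027
```

Run:
```python
from h import *
t=cams.get_image("top");s=cams.get_image("scene")
f=lambda im,x,y:cv2.resize(im["color"][y:y+150,x:x+200],None,fx=4,fy=4,interpolation=cv2.INTER_CUBIC)
cv2.imwrite("pics/d.png",f(t,310,140)[...,::-1])
for c in("top","scene"):
  for q in("bearing","stock_bearing","bush","red_drawer_handle","red_drawer_floor"):
    for r in spotter.landmark_of(q,c)[:4]: print(c,q,np.round(r["point"],3),round(r["score"],2))
```

```text
top bearing [ 0.369 -0.354 -0.001] 0.78
top bearing [ 0.461 -0.369  0.002] 0.59
top stock_bearing [ 0.601 -0.113  0.021] 0.59
top bush [ 0.595 -0.212  0.02 ] 0.48
top bush [ 0.451 -0.162  0.043] 0.26
top red_drawer_handle [ 0.45  -0.159  0.042] 0.65
top red_drawer_floor [ 0.584 -0.166  0.02 ] 0.74
scene bearing [ 0.373 -0.357  0.   ] 0.68
scene bearing [ 0.459 -0.367 -0.001] 0.55
scene bearing [ 0.454 -0.447  0.002] 0.51
scene stock_bearing [ 0.597 -0.114  0.023] 0.4
scene bush [ 0.596 -0.215  0.02 ] 0.4
scene red_drawer_handle [ 0.449 -0.16   0.044] 0.93
scene red_drawer_floor [ 0.584 -0.163  0.023] 0.83
```

View pics/d.png

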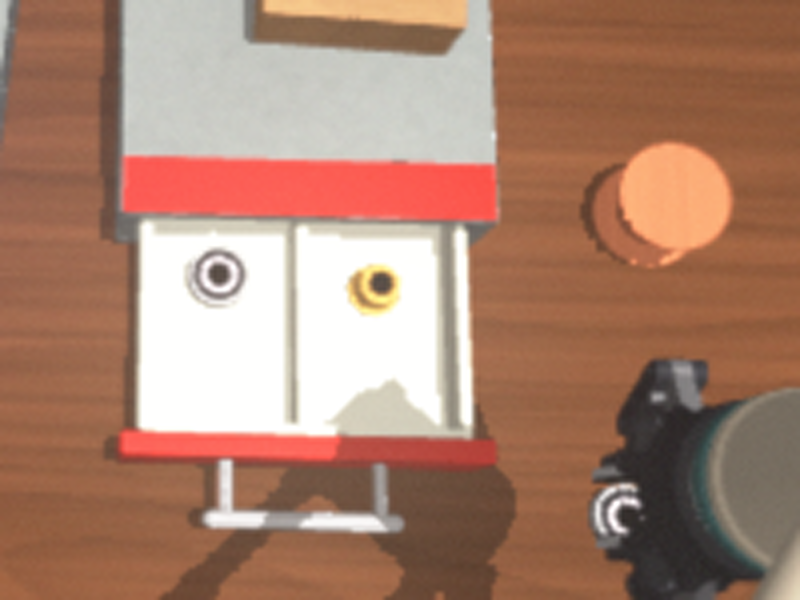

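Emit:
{"fn": "drive_tool", "kwargs": {"targets": [[0, -0.02, 0, -10], [0, -0.02, 0, -10], [0.006, -0.0235, 0, -10], [0, 0, 0, -10], [0, 0, -0.02, -10]], "jaw": 0.06}}

```text
clock: 7.1
position: [0.4595, -0.3683, 0.2111]
ee_rot: [0.002, 0.94, 0.341, 0.001]
contact_force: [0.3, -0.2, -1.9]
width: 0.0599
```

Emit:
{"fn": "drive_tool", "kwargs": {"targets": [[0, 0, -0.03, -10], [0, 0, -0.03, -10], [0, 0, -0.03, -10], [0, 0, -0.02, -10], [0, 0, 0, 0]]}}

```text
clock: 7.72
position: [0.458, -0.3665, 0.0985]
ee_rot: [-0.001, 1.0, 0.003, -0.001]
contact_force: [-0.1, -0.2, 0.6]
width: 0.0601
```

Run:
```python
from h import *
s=cams.get_image("scene")
cv2.imwrite("pics/e.png",cv2.resize(s["color"][90:190,190:320],None,fx=6,fy=6,interpolation=cv2.INTER_CUBIC)[...,::-1])
print(sensors.get_state()["position"])
for r in spotter.landmark_of("bearing","scene")[:4]: print(np.round(r["point"],3),round(r["score"],2))
```

```text
[ 0.45860303 -0.36716281  0.09962274]
[ 0.771 -0.189  0.079] 0.71
[ 0.46  -0.365 -0.001] 0.67
[ 0.373 -0.358  0.002] 0.67
[ 0.454 -0.448  0.004] 0.47
```

View pics/e.png

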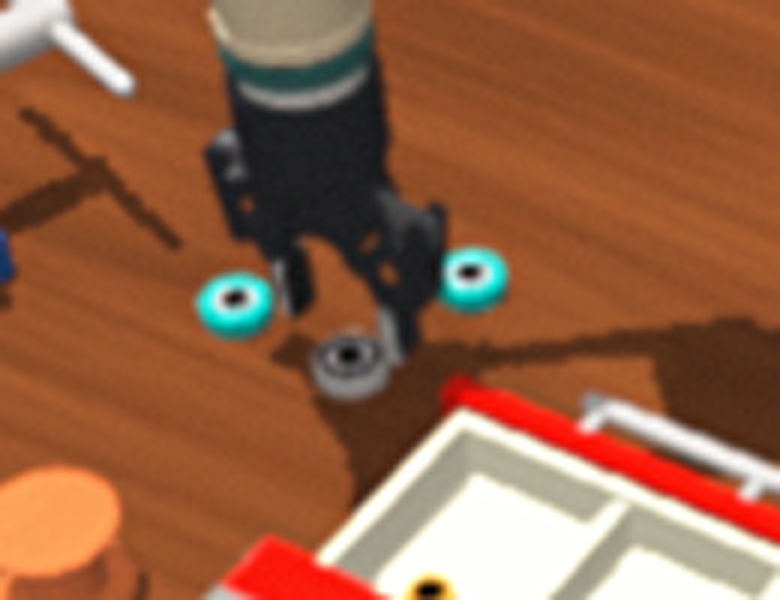

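The fingers straddle the steel ring at crop (350,365), with the turquoise ones outside. I'll descend and close.

Emit:
{"fn": "drive_tool", "kwargs": {"targets": [[0, 0, -0.01, 0], [0, 0, -0.01, 0], [0, 0, -0.004, 0], [0, 0, 0, 0], [0, 0, 0, 0]]}}

```text
clock: 8.45
position: [0.4587, -0.3677, 0.076]
ee_rot: [0.0, 1.0, 0.002, 0.0]
contact_force: [0.3, -0.4, -0.1]
width: 0.0598
```

Emit:
{"fn": "drive_tool", "kwargs": {"targets": [[0, 0, 0, 0], [0, 0, 0, 0], [0, 0, 0, 0], [0, 0, 0, 0], [0, 0, 0, 0]], "jaw": 0.03, "force": 30}}

```text
clock: 9.07
position: [0.4588, -0.3678, 0.0765]
ee_rot: [0.0, 1.0, 0.002, 0.0]
contact_force: [-0.9, 0.6, 5.4]
width: 0.0384
```

Emit:
{"fn": "drive_tool", "kwargs": {"targets": [[0, 0, 0.015, 0], [0, 0, 0.03, 0], [0, 0, 0.03, 0], [0, 0, 0.03, 0], [0, 0, 0.01, 0]]}}

```text
clock: 9.7
position: [0.4592, -0.3681, 0.1932]
ee_rot: [0.001, 1.0, 0.002, 0.001]
contact_force: [0.8, -0.6, -1.7]
width: 0.0383
```

Emit:
{"fn": "drive_tool", "kwargs": {"targets": [[0.01, 0.035, 0, 0], [0.017, 0.055, 0, 0], [0.018, 0.056, 0, 0], [0.018, 0.056, 0, 0], [0.016, 0.05, 0, 0]]}}

```text
clock: 10.32
position: [0.5374, -0.1134, 0.1902]
ee_rot: [-0.0, 1.0, 0.002, -0.001]
contact_force: [0.0, -0.1, 0.1]
width: 0.0378
```

Run:
```python
from h import *
t=cams.get_image("top");s=cams.get_image("scene")
f=lambda im,x,y:cv2.resize(im["color"][y:y+130,x:x+130],None,fx=3,fy=3,interpolation=cv2.INTER_CUBIC)
cv2.imwrite("pics/f.png",np.hstack([f(t,310,130),f(s,220,130)])[...,::-1])
st=sensors.get_state();print(st["position"],st["width"],st["contact_force"])
for c in("top","scene"):
  for q in("bearing","stock_bearing","red_drawer_floor"):
    for r in spotter.landmark_of(q,c)[:4]: print(c,q,np.round(r["point"],3),round(r["score"],2))
```

```text
[ 0.53788392 -0.11061317  0.19014603] 0.03792699735409258 [-0.66097574  0.03751417 -0.24749807]
top bearing [ 0.454 -0.45   0.001] 0.71
top bearing [ 0.368 -0.354 -0.002] 0.62
top bearing [ 0.538 -0.112  0.114] 0.47
scene bearing [ 0.454 -0.452  0.002] 0.58
scene bearing [ 0.373 -0.356 -0.001] 0.48
scene bearing [ 0.541 -0.104  0.114] 0.43
scene stock_bearing [ 0.599 -0.112  0.026] 0.57
scene red_drawer_floor [ 0.582 -0.164  0.026] 0.85
```

View pics/f.png

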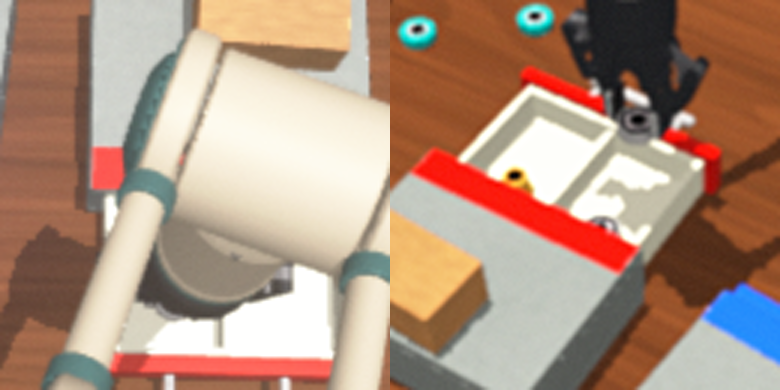

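The bearing is held level between the fingers at scene crop (637,122), over the left compartment with the stock bearing at (603,228). I'll correct y by -5 mm and lower it.

Emit:
{"fn": "drive_tool", "kwargs": {"targets": [[0, -0.005, -0.01, 0], [0, 0, -0.03, 0], [0, 0, -0.025, 0], [0, 0, -0.015, 0], [0, 0, -0.002, 0]]}}

```text
clock: 11.35
position: [0.537, -0.1209, 0.1077]
ee_rot: [-0.0, 1.0, 0.002, -0.001]
contact_force: [0.4, 0.3, -0.1]
width: 0.038
```

Emit:
{"fn": "drive_tool", "kwargs": {"targets": [[0, 0, -0.002, 0], [0, 0, -0.002, 0], [0, 0, -0.002, 0], [0, 0, -0.002, 0], [0, 0, 0, 0]]}}

```text
clock: 11.98
position: [0.5375, -0.1205, 0.1009]
ee_rot: [0.0, 1.0, 0.002, -0.0]
contact_force: [-0.2, 0.6, -1.6]
width: 0.0381
```

Emit:
{"fn": "drive_tool", "kwargs": {"targets": [[0, 0.003, 0, 0], [0, 0.002, 0, 0], [0, 0, -0.0015, 0], [0, 0, -0.001, 0], [0, 0, 0, 0]]}}

```text
clock: 12.6
position: [0.5376, -0.1155, 0.0985]
ee_rot: [-0.0, 1.0, 0.002, -0.0]
contact_force: [-0.7, 1.3, 0.5]
width: 0.0378
```

Emit:
{"fn": "drive_tool", "kwargs": {"targets": [[0, 0, -0.001, 0], [0, 0, -0.001, 0], [0, 0, 0, 0], [0, 0, 0, 0], [0, 0, 0, 0]]}}

```text
clock: 13.22
position: [0.5388, -0.1155, 0.0984]
ee_rot: [0.0, 1.0, 0.002, 0.002]
contact_force: [-1.4, 2.5, 11.5]
width: 0.0377
```

Contact (11 N up). Release gently and rise.

Emit:
{"fn": "drive_tool", "kwargs": {"targets": [[0, 0, 0, 0], [0, 0, 0, 0], [0, 0, 0, 0], [0, 0, 0, 0], [0, 0, 0, 0]], "jaw": 0.048}}

```text
clock: 13.85
position: [0.5376, -0.1156, 0.0963]
ee_rot: [0.0, 1.0, 0.002, -0.0]
contact_force: [0.2, -0.6, -0.3]
width: 0.0478
```

Emit:
{"fn": "drive_tool", "kwargs": {"targets": [[0, 0, 0.005, 0], [0, 0, 0.02, 0], [0, 0, 0.03, 0], [0, 0, 0.03, 0], [0, 0, 0.03, 0]]}}

```text
clock: 14.48
position: [0.5375, -0.1155, 0.2128]
ee_rot: [0.0, 1.0, 0.002, 0.0]
contact_force: [0.0, -0.3, -0.8]
width: 0.048
```

Emit:
{"fn": "drive_tool", "kwargs": {"targets": [[-0.05, -0.02, 0.01, 0], [-0.05, -0.02, 0, 0], [-0.05, -0.01, 0, 0], [-0.02, 0, 0, 0], [0, 0, 0, 0]], "jaw": 0.0}}

```text
clock: 15.1
position: [0.3671, -0.1655, 0.2219]
ee_rot: [0.0, 1.0, 0.001, 0.001]
contact_force: [0.5, 0.1, 0.0]
width: 0.0001
```

Run:
```python
from h import *
t=cams.get_image("top");s=cams.get_image("scene")
f=lambda im,x,y:cv2.resize(im["color"][y:y+130,x:x+130],None,fx=3,fy=3,interpolation=cv2.INTER_CUBIC)
cv2.imwrite("pics/g.png",np.hstack([f(t,310,130),f(s,220,130)])[...,::-1])
st=sensors.get_state();print(st["position"],st["width"],st["contact_force"])
for c in("top","scene"):
  for q in("bearing","bush","red_drawer_floor","red_drawer_handle"):
    for r in spotter.landmark_of(q,c)[:5]: print(c,q,np.round(r["point"],3),round(r["score"],2))
```

```text
[ 0.36910058 -0.16595472  0.22197273] -0.00025048228713871667 [ 0.41079434 -0.57633696 -0.3663835 ]
top bearing [ 0.457 -0.452  0.003] 0.63
top bearing [ 0.542 -0.115  0.024] 0.47
top bush [ 0.598 -0.214  0.022] 0.48
top bush [ 0.452 -0.163  0.045] 0.43
top red_drawer_floor [ 0.586 -0.164  0.019] 0.67
top red_drawer_handle [ 0.45  -0.164  0.044] 0.81
scene bearing [ 0.54  -0.113  0.022] 0.69
scene bearing [ 0.373 -0.356  0.003] 0.46
scene bearing [ 0.454 -0.448 -0.   ] 0.4
scene bush [ 0.598 -0.216  0.021] 0.53
scene bush [ 0.598 -0.113  0.021] 0.23
scene red_drawer_floor [ 0.582 -0.165  0.025] 0.87
scene red_drawer_floor [ 0.601 -0.215  0.022] 0.42
scene red_drawer_handle [ 0.451 -0.162  0.04 ] 0.97
scene red_drawer_handle [ 0.655 -0.396  0.   ] 0.75
```

View pics/g.png

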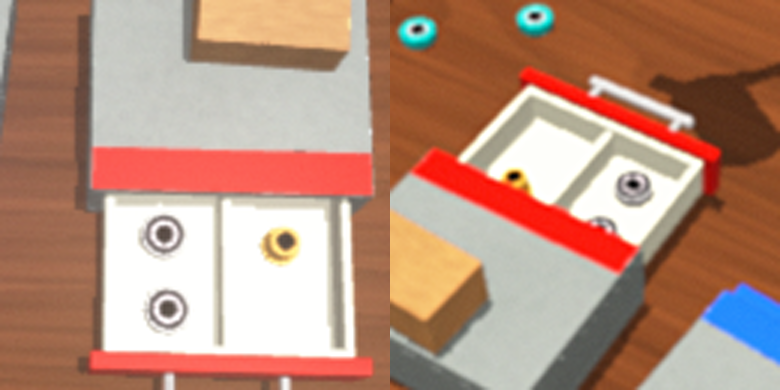

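The bearing lies flat at crop (166,309) in the left compartment with the stock bearing at (163,235). The bush is on the right at (281,244). Now I'll push the drawer shut with closed fingers.

Emit:
{"fn": "drive_tool", "kwargs": {"targets": [[0.02, 0.002, -0.03, 0], [0.01, 0, -0.03, 0], [0, 0, -0.03, 0], [0, 0, -0.03, 0], [0, 0, -0.004, 0]]}}

```text
clock: 16.23
position: [0.3966, -0.1629, 0.0959]
ee_rot: [-0.001, 1.0, 0.002, -0.002]
contact_force: [0.1, -0.9, -0.6]
width: 0.0003
```

Emit:
{"fn": "drive_tool", "kwargs": {"targets": [[0.015, 0, 0, 0], [0.01, 0, 0, 0], [0.008, 0, 0, 0], [0.01, 0, 0, 0], [0.012, 0, 0, 0]]}}

```text
clock: 16.85
position: [0.4528, -0.1634, 0.0976]
ee_rot: [-0.0, 1.0, 0.002, -0.0]
contact_force: [-1.7, 0.2, 1.6]
width: 0.0002
```

Emit:
{"fn": "drive_tool", "kwargs": {"targets": [[0.014, 0, 0, 0], [0.014, 0, 0, 0], [0.014, 0, 0, 0], [0.014, 0, 0, 0], [0.012, 0, 0, 0]]}}

```text
clock: 17.48
position: [0.5215, -0.1634, 0.0973]
ee_rot: [-0.0, 1.0, 0.002, -0.0]
contact_force: [-2.0, 1.6, 0.6]
width: 0.0003
```

Emit:
{"fn": "drive_tool", "kwargs": {"targets": [[0.01, 0, 0, 0], [0.008, 0, 0, 0], [0.006, 0, 0, 0], [0.005, 0, 0, 0], [0.004, 0, 0, 0]]}}

```text
clock: 18.1
position: [0.5537, -0.1635, 0.0973]
ee_rot: [-0.0, 1.0, 0.002, -0.0]
contact_force: [-0.6, 1.1, -1.9]
width: -0.0001
```

Emit:
{"fn": "drive_tool", "kwargs": {"targets": [[0.002, 0, 0, 0], [0.002, 0, 0, 0], [0.002, 0, 0, 0], [0.001, 0, 0, 0], [0.0, 0, 0, 0]]}}

```text
clock: 18.73
position: [0.5608, -0.1636, 0.0975]
ee_rot: [0.0, 1.0, 0.002, 0.0]
contact_force: [-0.7, 0.4, -1.3]
width: 0.0001
```

Emit:
{"fn": "drive_tool", "kwargs": {"targets": [[0.001, 0, 0, 0], [0.001, 0, 0, 0], [0.001, 0, 0, 0], [0.001, 0, 0, 0], [0.0, 0, 0, 0]]}}

```text
clock: 19.35
position: [0.5626, -0.1636, 0.0974]
ee_rot: [-0.0, 1.0, 0.003, -0.002]
contact_force: [-6.3, -2.0, 4.2]
width: -0.0004
```

Emit:
{"fn": "drive_tool", "kwargs": {"targets": [[0.001, 0, 0, 0], [0.001, 0, 0, 0], [0.0, 0, 0, 0], [0.0, 0, 0, 0], [0.0, 0, 0, 0]]}}

```text
clock: 19.98
position: [0.5629, -0.1636, 0.0974]
ee_rot: [-0.0, 1.0, 0.003, -0.004]
contact_force: [-11.2, -1.6, 6.6]
width: 0.0004
```

The drawer is against its end stop: force rises with no motion. Back off, rise and check.

Emit:
{"fn": "drive_tool", "kwargs": {"targets": [[-0.01, 0, 0, 0], [-0.03, 0, 0, 0], [-0.03, 0, 0.01, 0], [-0.03, 0, 0.04, 0], [-0.03, 0, 0.05, 0]]}}

```text
clock: 20.6
position: [0.4362, -0.1635, 0.198]
ee_rot: [-0.0, 1.0, 0.002, 0.0]
contact_force: [0.9, -1.0, -0.0]
width: 0.0002
```

Emit:
{"fn": "drive_tool", "kwargs": {"targets": [[-0.04, 0, 0.04, 0], [0, 0, 0, 0], [0, 0, 0, 0], [0, 0, 0, 0], [0, 0, 0, 0]]}}

```text
clock: 21.22
position: [0.3971, -0.1634, 0.2362]
ee_rot: [-0.001, 1.0, 0.002, -0.001]
contact_force: [0.1, -0.2, -0.5]
width: -0.0003
```

Run:
```python
from h import *
t=cams.get_image("top");s=cams.get_image("scene")
f=lambda im,x,y:cv2.resize(im["color"][y:y+130,x:x+130],None,fx=3,fy=3,interpolation=cv2.INTER_CUBIC)
cv2.imwrite("pics/k.png",np.hstack([f(t,310,130),f(s,220,130)])[...,::-1])
for c in("top","scene"):
  for q in("red_drawer_handle","red_unit","blue_unit","hex_nut","oil_bottle","wire_spool","carton","rag_tin"):
    for r in spotter.landmark_of(q,c)[:1]: print(c,q,np.round(r["point"],3),round(r["score"],2))
```

```text
top red_drawer_handle [ 0.581 -0.161  0.044] 0.92
top red_unit [ 0.715 -0.161  0.   ] 0.94
top blue_unit [0.722 0.144 0.002] 0.77
top hex_nut [ 0.493  0.361 -0.001] 0.7
top oil_bottle [0.674 0.395 0.001] 0.57
top wire_spool [ 0.655 -0.398  0.002] 0.87
top carton [ 0.773 -0.191  0.08 ] 0.68
top rag_tin [0.782 0.121 0.082] 0.7
scene red_drawer_handle [ 0.581 -0.162  0.043] 0.56
scene red_unit [ 0.729  0.142 -0.   ] 0.31
scene blue_unit [ 0.729  0.14  -0.   ] 0.83
scene hex_nut [ 0.492  0.365 -0.002] 0.61
scene wire_spool [ 0.657 -0.396 -0.003] 0.74
scene rag_tin [0.781 0.128 0.076] 0.63
```

View pics/k.png

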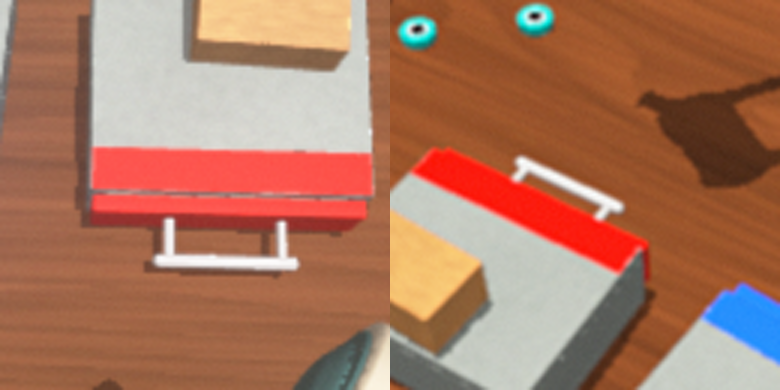

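The red front sits flush under its stripe (the gap seen at the start is gone) and the handle is at x = 0.581. Nothing else has moved, so I'll hand in.

```bash
python3 -c "
from rig import manip;print(manip.sign_off())"
```

```text
the job is handed in; nothing more can be done
None
```

The loose steel bearing is in the red drawer's left compartment beside the stock bearing, and the drawer is shut. I handed the job in at about 21 s; sign-off gives no verdict.

- **Drawer opening:** I pulled the handle back about 120 mm.
- **Bearing:** I gripped it by the rim and set it down until it touched the drawer floor, then released it. The picture showed it lying flat beside the stock bearing, with the bush still on the right. The drawer has been shut since, so I could not see the bearing again after pushing it.
- **Drawer closing:** I pushed until the force rose to about 11 N with no further movement. The gap at the front is gone, and the handle is at x = 0.581 m in both cameras.
- **Bystanders and blue unit:** everything the cameras found is within a few millimetres of where it started. I did not measure the blue drawer's opening, but the arm never went near it.
- **Checks that fell short:** in the last check the scene camera missed the oil bottle and the carton, and took the blue unit for the red one at a low score of 0.31. The top camera found all three where they belong.

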